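# Set the sprung length stop to its middle notch

## Robot

A 7-joint arm with a two-finger parallel gripper is mounted at the origin on a cart in front of the work surface, level with it; the furniture and walls round the work are solid. World frame = base frame: x ahead of the robot, y to its left, z up, the work surface at z = 0. Lengths are in m, angles in rad, forces in N, time in s.
With the tool pointing down it reaches from about 0.4 to 0.85 m from the base axis. Payload 10.4 kg.
Tool frame: the origin (TCP) lies midway between the tips of the shut fingers; the grasp point (between the pads) lies 19 mm behind it; z points along the fingers, y is the direction in which the jaws open and shut (so a half turn about z gives the same grasp; the last joint's range is limited). The gripper opens to 87 mm and grips with 3 to 60 N. Pads are 19 mm wide; open, the fingers measure 117 mm over their backs; the gripper's body (75 mm by 190 mm) begins 51 mm behind the grasp point.
Start: joints at [1.227, 0.332, -0.065, 1.46, 0.022, 1.35, -0.088], TCP at [0.197, -0.593, 0.223] pointing down, gripper open.
Joint ranges: [-2.6, 2.6], [-0.5, 2.12], [-1.47, 1.34], [0.16, 2.42], [-1.27, 4.41], [0.06, 2.06], [-2.6, 2.6]. Speed limits (rad/s): [2.22, 2.22, 2.79, 2.79, 3.14, 3.14, 3.14].

## Interface

Orientations are given as a unit quaternion [x, y, z, w].
In Python, from bench import r gives the robot as it stands.
- The arm moves only by the tool step_arm, never from a script. Its argument "increments" is a list of rows, each a list of 2 entries, a list of its own where there are three numbers: the shift along the tool's x, y, z in m, then the turn, a rotation vector about the tool's x, y, z in rad. A call has 1 to 5 rows; each row is the pose to reach, as a shift and turn from the pose measured when the call began, along the tool's axes at that moment; what a row does not reach only later rows make up. A row lasts 1/10 s, in which the tool goes at most 50 mm and 8.59 degrees, less where a joint would pass 70% of its speed; a pose out of reach is approached as far as the arm can. A call with a gripper value outside its range is refused whole. "hand" is the closure, from -1 (fully open) to 1 (shut), so that 0 is half open, set as the call begins (left out, the last holds). The fingers move at their own pace and stop on an object; "grip_force" is the grip in N (left out, the last holds). Time passes only in rows, so rows that repeat a pose let the fingers close. It gives the time, the measured TCP pose, the force and the opening at its end, in the units of the state.
- r.read_state(): the state, without advancing time (a new reading comes with each control period).
- r.camera(name): name is "scene" or "side" or "wrist"; returns a dict with "pixels" (480x640x3 uint8, blue, green, red), "camera_matrix" (3x3 intrinsics, pixels), "extrinsics" (4x4, takes a point from camera to world coordinates). Camera axes: x right, y up, looking along -z (the intrinsics and any distortion apply to the point x, -y, -z); pixel columns grow to the right and rows downward; lengths in m; the calibration is good to about 2 mm. The wrist camera is an equidistant fisheye: a pixel r from the principal point sees the ray r / f radians off the axis. A picture is of the moment at which its call begins. There is no depth.
- r.close_job(): hands the job in, once; it reports no verdict.
The state is a dict: "time": time; "joint_positions": joint angles; "joint_vel": joint speeds; "joint_torque": joint torques, N m; "ee_pos": TCP position; "eef_rot": TCP orientation; "ft_force": force on the tool from outside, world axes, zero at the start; "torque": the same for the moment, N m; "width": finger opening in m.
Only numpy, scipy, OpenCV 4.12 (cv2) and the standard library are available. Lean on these libraries where they do the work, as an engineer would, in place of code of your own. Each camera call takes 0.05 s, during which the arm holds its last target.

## Task

Set the tube-cutting jig to its middle length: with your fingertips on the rubber pad of its red push head, gently push the sprung slide in past the middle notch, but not as far as the last notch, then let go so that it springs back and stays latched at the middle (red) mark. Only push: do not grip or lift the jig or shove it across the bench, do not touch its black latch knob, and leave the jars, ring box, glue bottle and steel block where they stand.

Things in the scene. Friction and masses are not known exactly. Their poses are not given: they have to be found in the camera images.
- jig: green-based steel length-stop jig, 2.5 kg, loose on the bench; base 210 x 84 x 15 mm. Origin: on its underside, under the slide's centre line; the base reaches 85 mm to -x and 125 mm to +x of it. Its +x is the direction in which the slide is pushed in, z is up. Guide rails and bridge over the slide stand from 25 mm behind the origin (-x) to 115 mm ahead of it, at most 63 mm high.
- stop_slide (a joint): slide travel along the jig's +x, m: 0 home (start), 0.030 middle notch, 0.060 last notch, 0.072 hard stop. A spring drives it back with 3.6 N at home, 7 N at 0.055; teeth under the latch add 2 to 3 N. One-way latch: pushed past 0.032, then released before 0.055, it springs back to 0.030 and stays; released before 0.030 it returns home; at 0.060 it latches there for good.
- push_pad (a point): centre of the outer face of the black rubber pad on the red push head; push here. The face looks along the jig's -x. The head is 58 mm wide (jig y), 19 mm thick and spans 16 to 66 mm above the bench; this point is 41 mm up and, with the slide home, 120 mm to -x of the jig's origin. It travels with the slide; its axes are the jig's.
- latch_pin: spring-loaded vertical latch plunger with a black knob, 22 mm across and 18 mm tall, top 82 mm above the bench, on the bridge 30 mm ahead (+x) of the jig's origin. Not to be touched. Origin at bench level under the knob; it rises up to 7 mm as a tooth passes and drops back to 0 behind the tooth.
- middle_mark (a point): red middle mark on the white scale plate along the jig's +y side, 17 mm above the bench, between two black marks (home and last notch) 30 mm to either side; a red pointer on the slide runs over it and stands at it when the slide is latched in the middle
- flux_jar: cream lidded jar, 55 mm across, 60 mm tall, loose beside the jig; origin at its underside
- gem_jar: small clear jar with a green-marked white lid, 29 mm across, 18 mm tall, loose beside the jig; origin at its underside
- ring_box: white ring box, 50 x 50 x 34 mm, loose on the right of the bench; origin at its underside
- glue_bottle: white glue bottle, 31 mm across, 94 mm tall, loose on the left of the bench; origin at its underside
- bench_block: square polished steel block, 65 x 65 x 19 mm, loose on the right of the bench; origin at its underside

How it is judged:
By the outcome, as a careful person would: the job done as asked, in the order asked, and still so for the second after the job is handed in, with the robot touching nothing.
It also fails if it takes over 38 s, if anything falls off the work surface, if the arm or the gripper's body presses on something with over 40 N, if the wrist force passes 120 N, or if a joint passes its speed limit or range.

## Working session

There is one attempt and no reset: what is moved stays moved. The work goes in short steps, Python scripts to look and compute and a tool call to move; the robot and the scene stay as the last step left them, time stands still between calls to the robot, and variables do not carry over. Pictures are saved under pics/ and viewed, and the job is handed in when it is done.

Besides the shell and the picture viewer there is one more tool, called after ">>>" by a JSON object that holds its "fn" and its "kwargs", one argument or row to a line. step_arm: Moves the arm, as the interface text tells. Its arguments: {"type":"object","properties":{"increments":{"type":"array"},"hand":{"type":"number"},"grip_force":{"type":"number"}},"required":["increments"]}

```bash
mkdir -p pics; ls; python3 - <<'E'
from bench import r
import cv2,numpy as np
s=r.read_state()
for k,v in s.items(): print(k,np.round(v,4))
for n in ("scene","side","wrist"):
    c=r.camera(n); cv2.imwrite(f"pics/{n}0.png",c["pixels"])
    print(n,np.round(c["camera_matrix"],2).tolist(),np.round(c["extrinsics"],4).tolist(),c.keys())
E
```

```text
pics
time 0.0
joint_positions [ 1.2274  0.3329 -0.0647  1.461   0.0216  1.3499 -0.0885]
joint_vel [-0.0013  0.0009 -0.0012  0.0008  0.0013 -0.0016  0.0003]
joint_torque [ 6.00000e-04 -6.23254e+01  2.46000e-02 -3.89883e+01 -6.15000e-02
  4.02000e-02  1.00000e-04]
ee_pos [ 0.1969 -0.5927  0.2217]
eef_rot [ 9.872e-01  1.597e-01 -2.000e-04 -7.000e-04]
ft_force [-0.3501 -0.1213 -0.0937]
torque [ 0.064   0.0132 -0.0349]
width 0.0868
scene [[497.75, 0.0, 315.02], [0.0, 497.75, 237.53], [0.0, 0.0, 1.0]] [[0.6989, 0.4311, -0.5707, -0.347], [-0.7149, 0.4461, -0.5384, -0.8524], [0.0225, 0.7843, 0.62, 1.0018], [0.0, 0.0, 0.0, 1.0]] dict_keys(['pixels', 'camera_matrix', 'extrinsics'])
side [[617.05, 0.0, 325.74], [0.0, 617.05, 242.83], [0.0, 0.0, 1.0]] [[-0.9321, 0.1999, -0.3022, 0.0337], [-0.3621, -0.5428, 0.7578, 1.2212], [-0.0125, 0.8158, 0.5783, 1.0116], [0.0, 0.0, 0.0, 1.0]] dict_keys(['pixels', 'camera_matrix', 'extrinsics'])
wrist [[371.65, 0.0, 321.8], [0.0, 371.65, 238.78], [0.0, 0.0, 1.0]] [[0.3151, 0.9058, 0.2834, 0.2752], [-0.9491, 0.3013, 0.0921, -0.5664], [-0.0019, -0.2979, 0.9546, 0.3835], [0.0, 0.0, 0.0, 1.0]] dict_keys(['pixels', 'camera_matrix', 'extrinsics'])
```

View pics/scene0.png

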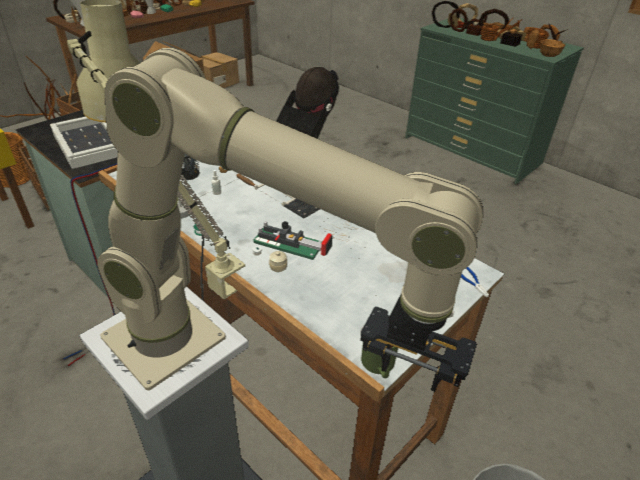

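View pics/side0.png

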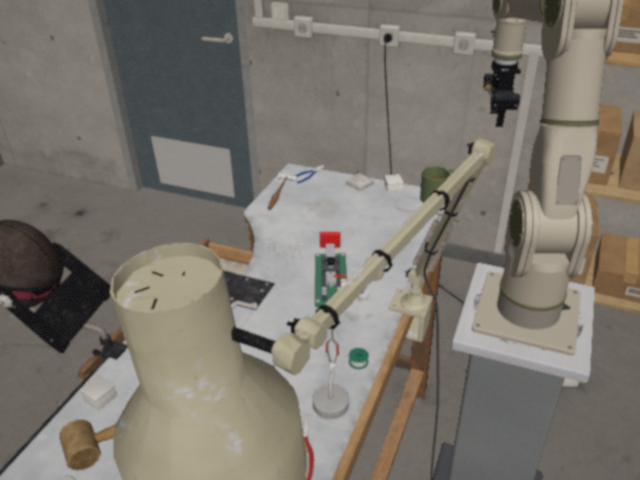

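View pics/wrist0.png

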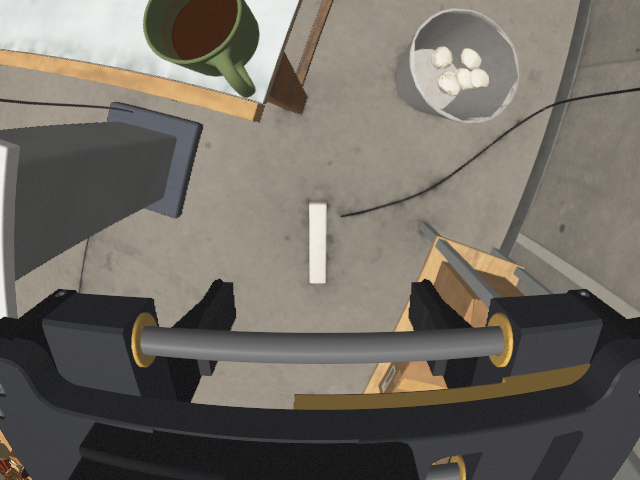

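The scene camera shows the jig at about (290,240), with its red head at (327,244). The flux jar is at (278,262) and the gem jar at (257,251). A lamp clamps to the front edge near (222,265). In the side view the head is at (330,240) and the jig at (330,275). I'll zoom in on both.

```bash
cat > h.py <<'E'
import numpy as np, cv2
def ray(c,u,v):
    K=c["camera_matrix"];E=c["extrinsics"]
    d=np.array([(u-K[0,2])/K[0,0],-(v-K[1,2])/K[1,1],-1.]); d=E[:3,:3]@d
    return E[:3,3],d/np.linalg.norm(d)
def plane(c,u,v,z):
    o,d=ray(c,u,v); return o+d*(z-o[2])/d[2]
def tri(c1,p1,c2,p2):
    o1,d1=ray(c1,*p1);o2,d2=ray(c2,*p2)
    A=np.stack([d1,-d2],1);t=np.linalg.lstsq(A,o2-o1,rcond=None)[0]
    a=o1+t[0]*d1;b=o2+t[1]*d2
    return (a+b)/2,np.linalg.norm(a-b)
def proj(c,P):
    E=c["extrinsics"];K=c["camera_matrix"];q=E[:3,:3].T@(np.asarray(P)-E[:3,3])
    return K[0,0]*q[0]/-q[2]+K[0,2],K[1,1]*-q[1]/-q[2]+K[1,2]
E
python3 - <<'E'
from bench import r
from h import *
a=r.camera("scene");b=r.camera("side")
cv2.imwrite("pics/sc_z.png",cv2.resize(a["pixels"][190:290,170:350],(0,0),fx=4.4,fy=4.4,interpolation=cv2.INTER_CUBIC))
cv2.imwrite("pics/si_z.png",cv2.resize(b["pixels"][215:325,270:410],(0,0),fx=5,fy=5,interpolation=cv2.INTER_CUBIC))
for c in(a,b):
    h=cv2.cvtColor(c["pixels"],cv2.COLOR_BGR2HSV)
    m=((h[...,0]<8)|(h[...,0]>172))&(h[...,1]>170)&(h[...,2]>90)
    n,l,s,ce=cv2.connectedComponentsWithStats(m.astype(np.uint8))
    for i in range(1,n):
        if s[i,4]>6: print(s[i],ce[i])
    m=(h[...,0]>60)&(h[...,0]<95)&(h[...,1]>120)&(h[...,2]>40)
    n,l,s,ce=cv2.connectedComponentsWithStats(m.astype(np.uint8))
    for i in range(1,n):
        if s[i,4]>20: print("g",s[i],ce[i])
E
```

```text
[322 234   9  21  75] [324.92 243.12]
[275 236   4   4   8] [276.625 237.625]
g [161   5  11   7  58] [166.06896552   7.51724138]
[321 233  18  14 205] [329.41463415 238.31707317]
[307 443   6  37  57] [310.01754386 459.9122807 ]
g [350 349  17  12 159] [358.33333333 354.87421384]
```

```bash
ls pics
```

```text
sc_z.png
scene0.png
si_z.png
side0.png
wrist0.png
```

View pics/sc_z.png

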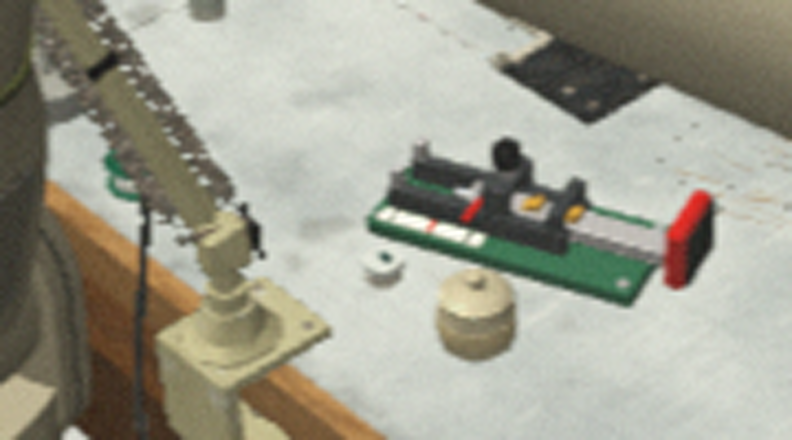

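View pics/si_z.png

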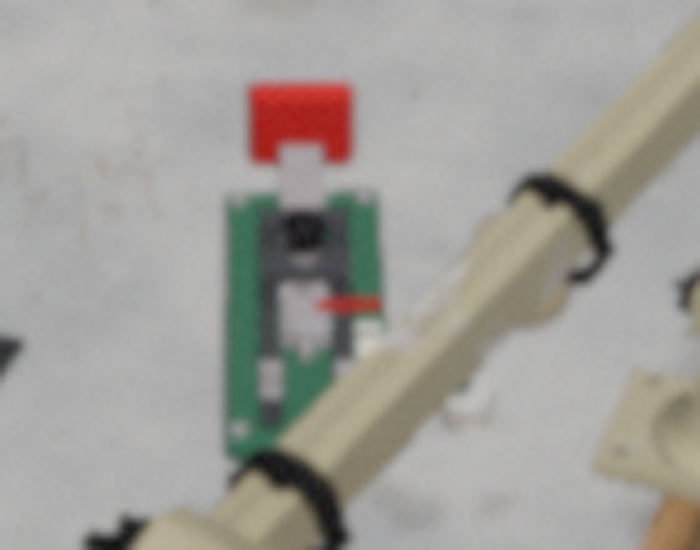

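```bash
python3 - <<'E'
from bench import r
from h import *
a=r.camera("scene");b=r.camera("side")
S=lambda u,v:(170+u/4.4-.4,190+v/4.4-.4)
D=lambda u,v:(270+u/5-.4,215+v/5-.4)
p=lambda n,x:print(n,np.round(x,4))
p("sc -x+y top",plane(a,*S(633,292),.015));p("sc +x+y top",plane(a,*S(370,215),.015))
p("si -x-y",plane(b,*D(228,196),.015));p("si -x+y",plane(b,*D(380,192),.015));p("si +x-y",plane(b,*D(228,455),.015))
# head inner face (+x face) top edge: z=.066
p("side head top corner l",plane(b,*D(250,86),.066));p("r",plane(b,*D(352,86),.066))
p("side head bot corner l",plane(b,*D(250,160),.016));p("r",plane(b,*D(352,160),.016))
# scene: +y side top corner: inner (672,228) outer ~ (690,195)?
for q in [(668,230),(711,195),(697,190),(690,281),(667,284)]: p(("scene head",q),plane(a,*S(*q),.066 if q[1]<250 else .016))
p("knob sc",plane(a,*S(507,142),.082));p("knob si",plane(b,*D(305,222),.082))
p("jar lid",plane(a,*S(477,275),.06));p("jar base",plane(a,*S(477,357),0));p("gem",plane(a,*S(384,255),.018))
p("mark",plane(a,*S(431,226),.017)); p("ptr",plane(a,*S(472,215),.02))
print("lamp tri")
# pixel full coords
p("si lamp elbow",b["extrinsics"][:3,3])
for (u,v) in [(315,330),(385,260),(480,150),(415,290)]: p((u,v),[plane(b,u,v,z) for z in (0,.1,.2,.3,.4,.5)])
E
```

```text
sc -x+y top [ 0.4929 -0.0556  0.015 ]
sc +x+y top [0.4177 0.1367 0.015 ]
si -x-y [ 0.5627 -0.0267  0.015 ]
si -x+y [ 0.4862 -0.0589  0.015 ]
si +x-y [0.4826 0.1712 0.015 ]
side head top corner l [ 0.5622 -0.0606  0.066 ]
r [ 0.5102 -0.0797  0.066 ]
side head bot corner l [ 0.5633 -0.0609  0.016 ]
r [ 0.5104 -0.0804  0.016 ]
('scene head', (668, 230)) [ 0.5131 -0.0677  0.066 ]
('scene head', (711, 195)) [ 0.5627 -0.0617  0.066 ]
('scene head', (697, 190)) [ 0.5598 -0.051   0.066 ]
('scene head', (690, 281)) [ 0.5291 -0.0758  0.016 ]
('scene head', (667, 284)) [ 0.5152 -0.0669  0.016 ]
knob sc [0.4882 0.0661 0.082 ]
knob si [0.4825 0.0642 0.082 ]
jar lid [ 0.3924 -0.0071  0.06  ]
jar base [ 0.3812 -0.0173  0.    ]
gem [0.3932 0.0922 0.018 ]
mark [0.4393 0.0947 0.017 ]
ptr [0.4664 0.0809 0.02  ]
lamp tri
si lamp elbow [0.0337 1.2212 1.0116]
(315, 330) [[0.457  0.2365 0.    ]
 [0.4152 0.3338 0.1   ]
 [0.3733 0.4312 0.2   ]
 [0.3315 0.5285 0.3   ]
 [0.2896 0.6259 0.4   ]
 [0.2478 0.7232 0.5   ]]
(385, 260) [[ 0.3816 -0.085   0.    ]
 [ 0.3472  0.0442  0.1   ]
 [ 0.3128  0.1733  0.2   ]
 [ 0.2784  0.3024  0.3   ]
 [ 0.244   0.4315  0.4   ]
 [ 0.2096  0.5607  0.5   ]]
(480, 150) [[ 0.2525 -0.83    0.    ]
 [ 0.2309 -0.6272  0.1   ]
 [ 0.2092 -0.4244  0.2   ]
 [ 0.1876 -0.2216  0.3   ]
 [ 0.166  -0.0189  0.4   ]
 [ 0.1443  0.1839  0.5   ]]
(415, 290) [[0.2731 0.0108 0.    ]
 [0.2494 0.1304 0.1   ]
 [0.2257 0.2501 0.2   ]
 [0.2021 0.3697 0.3   ]
 [0.1784 0.4894 0.4   ]
 [0.1547 0.6091 0.5   ]]
```

```bash
python3 - <<'E'
from bench import r
from h import *
a=r.camera("scene");b=r.camera("side")
p=lambda n,x:print(n,np.round(x,3))
i=a["pixels"][140:300,130:270]; cv2.imwrite("pics/lsc.png",cv2.resize(i,(0,0),fx=3.7,fy=3.7,interpolation=cv2.INTER_CUBIC))
i=b["pixels"][130:340,250:510]; cv2.imwrite("pics/lsi.png",cv2.resize(i,(0,0),fx=2.8,fy=2.8,interpolation=cv2.INTER_CUBIC))
i=a["pixels"][0:190,40:240]; cv2.imwrite("pics/lsc2.png",cv2.resize(i,(0,0),fx=3.1,fy=3.1,interpolation=cv2.INTER_CUBIC))
# epipolar: side elbow ray to scene
for z in (.3,.4,.45,.5,.55,.6,.7): 
    P=plane(b,480,150,z); p(z,np.r_[P,proj(a,P)])
print()
for z in (.1,.3,.4,.5,.6,.7): 
    P=plane(b,300,345,z); p(z,np.r_[P,proj(a,P)])
print("wrist axis")
for z in (.4,.45,.5,.55,.6,.65): p(z,proj(a,(.197,-.593,z)))
E
```

```text
0.3 [ 1.88000e-01 -2.22000e-01  3.00000e-01  2.72145e+02  2.55284e+02]
0.4 [ 1.66000e-01 -1.90000e-02  4.00000e-01  2.03007e+02  1.83477e+02]
0.45 [1.55000e-01 8.30000e-02 4.50000e-01 1.70034e+02 1.49231e+02]
0.5 [  0.144   0.184   0.5   138.06  116.022]
0.55 [  0.134   0.285   0.55  107.04   83.805]
0.6 [ 0.123  0.387  0.6   76.933 52.535]
0.7 [ 0.101  0.589  0.7   19.3   -7.324]

0.1 [4.27000e-01 3.86000e-01 1.00000e-01 2.06273e+02 1.84036e+02]
0.3 [  0.341   0.569   0.3   142.807 118.638]
0.4 [  0.298   0.661   0.4   108.79   83.585]
0.5 [ 0.255  0.753  0.5   73.1   46.808]
0.6 [ 0.211  0.844  0.6   35.612  8.178]
0.7 [  0.168   0.936   0.7    -3.816 -32.451]
wrist axis
0.4 [424.623 311.115]
0.45 [429.617 289.358]
0.5 [435.018 265.828]
0.55 [440.878 240.3  ]
0.6 [447.257 212.509]
0.65 [454.227 182.14 ]
```

View pics/lsc.png

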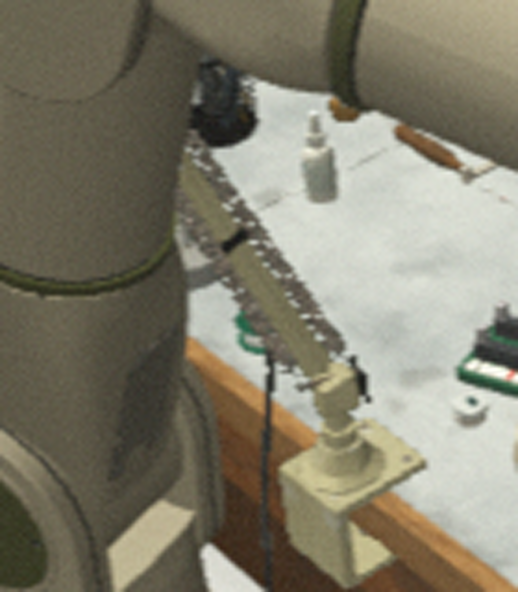

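View pics/lsi.png

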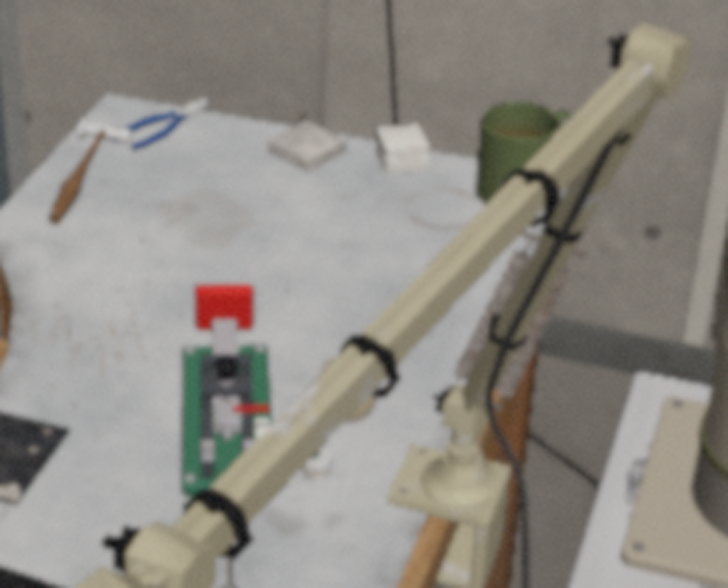

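View pics/lsc2.png

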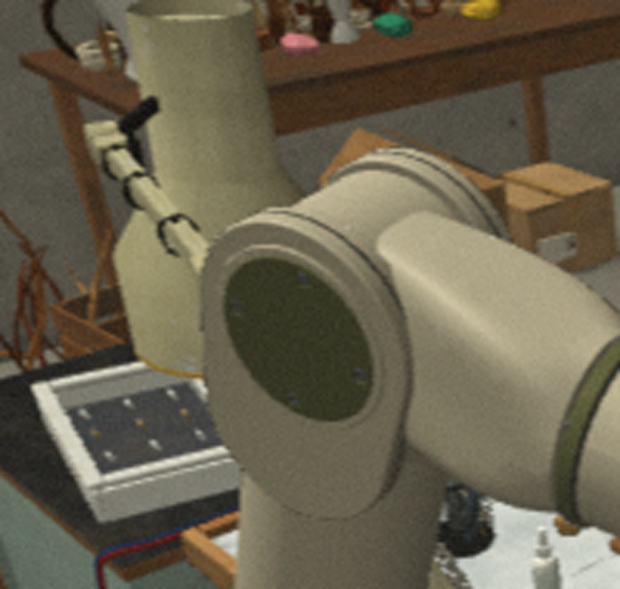

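The pad is near (0.54, -0.07, 0.041), and the push direction is roughly (-0.37, 0.93). The lamp's lower arm stays at y > 0.05, clear of the approach. I'll move to a hover behind the pad while turning, with the fingers shut.

>>> {"fn": "step_arm", "kwargs": {
  "increments": [
    [[0.033, -0.022, 0], [0, 0, -0.11]],
    [[0.066, -0.044, 0], [0, 0, -0.22]],
    [[0.1, -0.066, 0], [0, 0, -0.33]],
    [[0.133, -0.088, 0], [0, 0, -0.44]],
    [[0.166, -0.11, 0], [0, 0, -0.55]]
  ],
  "hand": 1,
  "grip_force": 20
}}

```text
time: 0.95
ee_pos: [0.3207, -0.435, 0.2227]
eef_rot: [0.906, 0.424, -0.0, 0.0]
ft_force: [0.5, -0.5, 0.3]
width: 0.0549
```

```bash
cat >> h.py <<'E'
from scipy.spatial.transform import Rotation as R
def plan(s,tgt,yaw):
    """shift/turn in tool axes to reach TCP tgt with tool x at world yaw, tool down"""
    Rm=R.from_quat(s["eef_rot"]); xd=np.array([np.cos(yaw),np.sin(yaw),0]);zd=np.array([0,0,-1.]);yd=np.cross(zd,xd)
    Rt=R.from_matrix(np.stack([xd,yd,zd],1))
    return Rm.inv().apply(np.array(tgt)-s["ee_pos"]),(Rm.inv()*Rt).as_rotvec()
E
python3 - <<'E'
from bench import r
from h import *
s=r.read_state();print(s["time"],np.round(s["ee_pos"],4),np.round(s["joint_positions"],3),s["width"])
for v in plan(s,(.56,-.13,.2),np.radians(111.7)): print(np.round(v,4))
E
```

```text
0.95 [ 0.3207 -0.435   0.2227] [ 1.075  0.159 -0.249  1.676  0.041  1.311  0.123] 0.05494845172302426
[ 0.3875 -0.0118  0.0226]
[ 2.0000e-04  4.0000e-04 -1.0743e+00]
```

>>> {"fn": "step_arm", "kwargs": {
  "increments": [
    [[0.039, -0.001, 0], [0, 0, -0.11]],
    [[0.078, -0.002, 0], [0, 0, -0.22]],
    [[0.116, -0.004, 0], [0, 0, -0.33]],
    [[0.155, -0.005, 0], [0, 0, -0.44]],
    [[0.194, -0.006, 0], [0, 0, -0.55]]
  ]
}}

```text
time: 1.45
ee_pos: [0.4412, -0.2809, 0.2229]
eef_rot: [0.755, 0.656, -0.0, 0.001]
ft_force: [-0.3, -0.8, 0.4]
width: 0.0148
```

```bash
python3 - <<'E'
from bench import r
from h import *
s=r.read_state();print(s["time"],np.round(s["ee_pos"],4),np.round(s["joint_positions"],3),s["width"])
for v in plan(s,(.56,-.13,.2),np.radians(111.7)): print(np.round(v,4))
E
```

```text
1.45 [ 0.4412 -0.2809  0.2229] [ 0.886  0.136 -0.441  1.71   0.061  1.309  0.291] 0.014835585761438431
[0.1661 0.0964 0.0228]
[ 4.000e-04  1.000e-03 -5.198e-01]
```

>>> {"fn": "step_arm", "kwargs": {
  "increments": [
    [[0.033, 0.019, 0.003], [0, 0, -0.105]],
    [[0.066, 0.038, 0.006], [0, 0, -0.21]],
    [[0.1, 0.058, 0.01], [0, 0, -0.32]],
    [[0.133, 0.077, 0.014], [0, 0, -0.42]],
    [[0.166, 0.096, 0.02], [0, 0, -0.52]]
  ]
}}

```text
time: 1.95
ee_pos: [0.5606, -0.129, 0.2031]
eef_rot: [0.56, 0.829, -0.0, 0.001]
ft_force: [0.2, -0.1, 1.0]
width: 0.0001
```

>>> {"fn": "step_arm", "kwargs": {
  "increments": [
    [[0, 0, 0], [0, 0, 0]]
  ]
}}

```text
time: 2.05
ee_pos: [0.5624, -0.1232, 0.2024]
eef_rot: [0.555, 0.832, 0.001, 0.0]
ft_force: [0.0, -0.5, 0.0]
width: -0.0
```

```bash
python3 - <<'E'
from bench import r
from h import *
s=r.read_state();print(s["time"],np.round(s["ee_pos"],4),np.round(s["joint_positions"],3),s["width"])
for v in plan(s,(.56,-.13,.2),np.radians(111.7)): print(np.round(v,4))
for n in("scene","side","wrist"):
    c=r.camera(n); cv2.imwrite(f"pics/{n}1.png",c["pixels"])
    np.save(f"{n}1.npy",c,allow_pickle=True)
print(c["extrinsics"])
E
```

```text
2.05 [ 0.5624 -0.1232  0.2024] [ 0.649  0.294 -0.614  1.599  0.172  1.302  0.403] -2.8171781241810188e-05
[-0.0054 -0.0049  0.0024]
[ 0.0021 -0.0011  0.0144]
[[ 9.27185534e-01 -3.57365264e-01 -1.12325655e-01  5.30045215e-01]
 [ 3.74601886e-01  8.85033777e-01  2.76384951e-01 -5.09442326e-02]
 [ 6.41617761e-04 -2.98337530e-01  9.54460217e-01  3.64439212e-01]
 [ 0.00000000e+00  0.00000000e+00  0.00000000e+00  1.00000000e+00]]
```

View pics/wrist1.png

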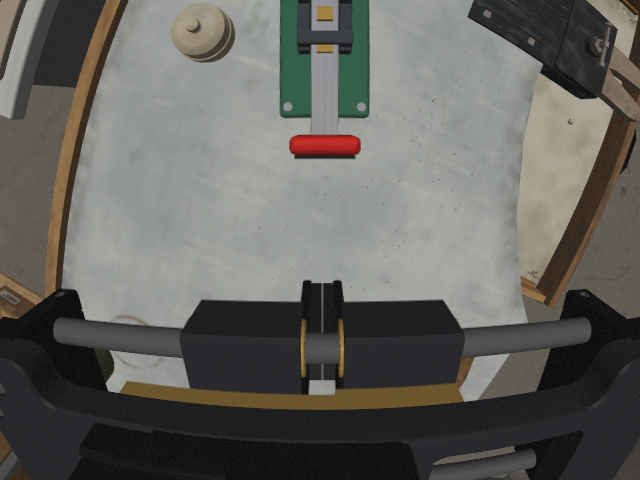

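View pics/scene1.png

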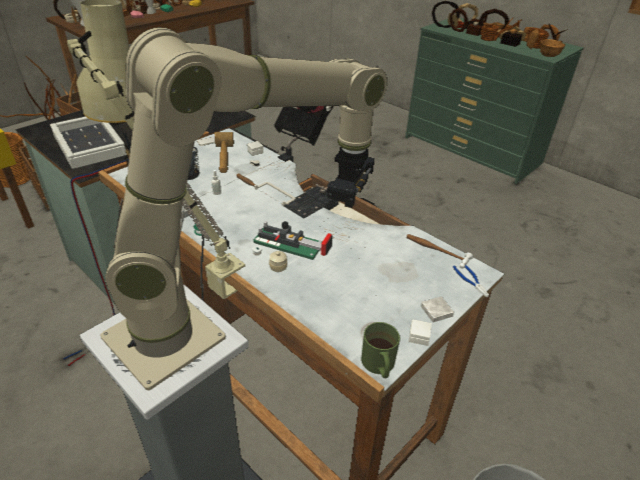

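The wrist view shows the red head at (325,146), spanning columns 290–360, with the base's near corners at (281,117) and (368,117). The jig is nearly aligned with the tool. I'll refine the pad position and yaw with the fisheye model.

```bash
cat >> h.py <<'E'
def wray(c,u,v):
    K=c["camera_matrix"];E=c["extrinsics"]
    q=cv2.fisheye.undistortPoints(np.array([[[u,v]]],float),K,np.zeros(4))[0,0]
    d=E[:3,:3]@np.array([q[0],-q[1],-1.]); return E[:3,3],d
def wplane(c,u,v,z):
    o,d=wray(c,u,v); return o+d*(z-o[2])/d[2]
def blob(c,kind):
    h=cv2.cvtColor(c["pixels"],cv2.COLOR_BGR2HSV)
    if kind=="red": m=((h[...,0]<8)|(h[...,0]>172))&(h[...,1]>170)&(h[...,2]>90)
    else: m=(h[...,0]>60)&(h[...,0]<95)&(h[...,1]>100)&(h[...,2]>35)
    n,l,s,ce=cv2.connectedComponentsWithStats(m.astype(np.uint8))
    i=1+np.argmax(s[1:,4]); return l==i,s[i]
E
python3 - <<'E'
from h import *
c=np.load("wrist1.npy",allow_pickle=True).item()
m,s=blob(c,"red");print(s)
L,_,w,hh=s[:4];T=s[1];mid=T+hh/2
# top face: edges
for u in (L+6,L+w//2,L+w-7):
    col=np.where(m[:,u])[0]; print(u,col.min(),col.max())
    print(" near edge z.066",wplane(c,u,col.max()+.5,.066).round(4)," far",wplane(c,u,col.min()-.5,.066).round(4))
A=wplane(c,L-.5,mid,.06);B=wplane(c,L+w-.5,mid,.06);print("ends",A.round(4),B.round(4),np.linalg.norm(A-B), "yaw",np.degrees(np.arctan2(*(B-A)[[1,0]]))+90)
g,s=blob(c,"g");print(s)
for row in (5,30,60,90,110):
    x=np.where(g[row])[0]; P=wplane(c,x.min()-.5,row,.015);Q=wplane(c,x.max()+.5,row,.015); print(row,P.round(4),Q.round(4),((P+Q)/2).round(4),np.linalg.norm(P-Q).round(4))
E
```

```text
[ 290  135   70   19 1267]
296 136 153
 near edge z.066 [ 0.5193 -0.0789  0.066 ]  far [ 0.514  -0.0654  0.066 ]
325 135 153
 near edge z.066 [ 0.5408 -0.0703  0.066 ]  far [ 0.5351 -0.0561  0.066 ]
353 136 153
 near edge z.066 [ 0.5615 -0.0617  0.066 ]  far [ 0.5559 -0.0483  0.066 ]
ends [ 0.5114 -0.0745  0.06  ] [ 0.5642 -0.0531  0.06  ] 0.056961284592415784 yaw 112.06860121063914
[ 280    0   31  117 2647]
5 [0.45   0.0451 0.015 ] [0.4641 0.0502 0.015 ] [0.457  0.0477 0.015 ] 0.015
30 [0.4598 0.0213 0.015 ] [0.4738 0.0264 0.015 ] [0.4668 0.0239 0.015 ] 0.0149
60 [ 0.4702 -0.0065  0.015 ] [0.497  0.0036 0.015 ] [ 0.4836 -0.0014  0.015 ] 0.0287
90 [ 0.481  -0.0333  0.015 ] [ 0.507  -0.0234  0.015 ] [ 0.494  -0.0284  0.015 ] 0.0278
110 [ 0.4889 -0.0506  0.015 ] [ 0.514 -0.041  0.015] [ 0.5015 -0.0458  0.015 ] 0.0269
```

```bash
python3 - <<'E'
from h import *
c=np.load("wrist1.npy",allow_pickle=True).item()
cv2.imwrite("pics/wz1.png",cv2.resize(c["pixels"][0:170,260:390],(0,0),fx=3.5,fy=3.5,interpolation=cv2.INTER_CUBIC))
E
```

```text
(no output)
```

View pics/wz1.png

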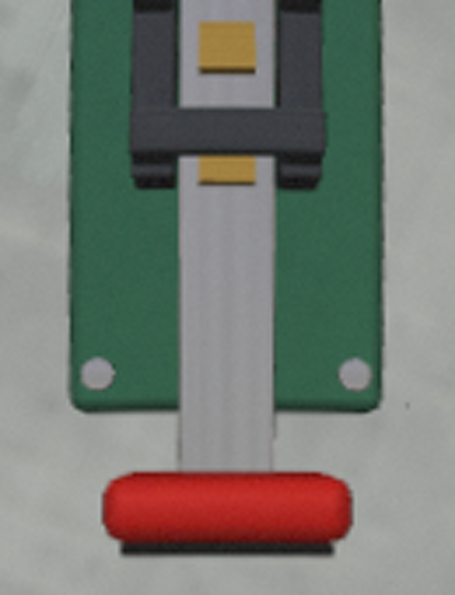

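The wrist view gives a jig yaw of 112.1° and the pad face centre at about (0.542, -0.074). I'll descend about 35 mm behind it.

```bash
python3 - <<'E'
from bench import r
from h import *
s=r.read_state();print(s["time"],np.round(s["ee_pos"],4))
for v in plan(s,(.5598,-.1162,.034),np.radians(112.1)): print(np.round(v,4))
E
```

```text
2.2 [ 0.5605 -0.1294  0.2031]
[0.0128 0.0042 0.169 ]
[ 0.0004  0.0019 -0.004 ]
```

>>> {"fn": "step_arm", "kwargs": {
  "increments": [
    [[0.003, 0.001, 0.03], [0, 0, 0]],
    [[0.006, 0.002, 0.06], [0, 0.001, -0.002]],
    [[0.009, 0.003, 0.09], [0, 0.001, -0.003]],
    [[0.012, 0.004, 0.12], [0, 0.002, -0.004]],
    [[0.013, 0.004, 0.14], [0, 0.002, -0.004]]
  ]
}}

```text
time: 2.7
ee_pos: [0.558, -0.1177, 0.0612]
eef_rot: [0.56, 0.829, -0.001, -0.001]
ft_force: [-0.5, -0.2, -0.2]
width: 0.0003
```

>>> {"fn": "step_arm", "kwargs": {
  "increments": [
    [[0, 0, 0.01], [0, 0, 0]],
    [[0, 0, 0.02], [0, 0, 0]],
    [[0, 0, 0.027], [0, 0, 0]]
  ]
}}

```text
time: 3.0
ee_pos: [0.5581, -0.1187, 0.0342]
eef_rot: [0.56, 0.828, -0.001, -0.0]
ft_force: [0.5, 0.4, 0.2]
width: 0.0003
```

```bash
python3 - <<'E'
from bench import r
from h import *
s=r.read_state();print(s["time"],np.round(s["ee_pos"],4),np.round(s["joint_positions"],3),s["ft_force"].round(2) if hasattr(s["ft_force"],"round") else s["ft_force"])
for v in plan(s,(.5598,-.1162,.034),np.radians(112.1)): print(np.round(v,4))
c=r.camera("wrist"); cv2.imwrite("pics/wrist2.png",c["pixels"]);np.save("wrist2.npy",c,allow_pickle=True)
E
```

```text
3.0 [ 0.5581 -0.1187  0.0342] [ 0.598  0.459 -0.569  1.777  0.29   0.991  0.296] [0.55 0.43 0.24]
[0.0016 0.0025 0.0002]
[-0.0012  0.0005 -0.0044]
```

View pics/wrist2.png

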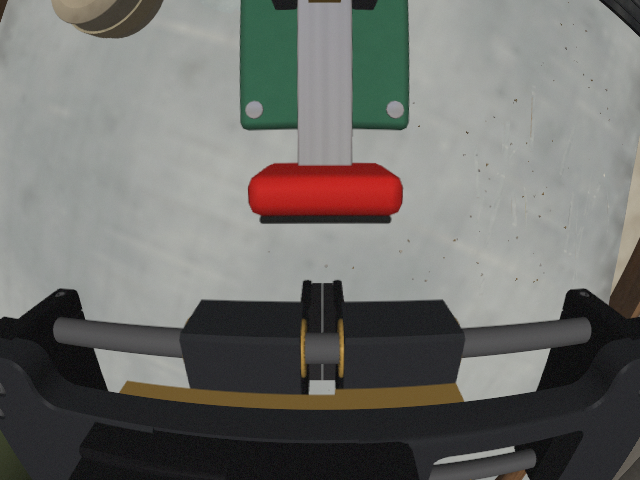

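The fingers sit about 2.5 mm to the left of the head's centre (322 against 325), so I'll correct that while closing the gap. The estimated gap is 35–38 mm.

>>> {"fn": "step_arm", "kwargs": {
  "increments": [
    [[0.007, 0.001, 0], [0, 0, -0.002]],
    [[0.013, 0.002, 0], [0, 0, -0.004]],
    [[0.019, 0.0025, 0], [0, 0, -0.004]],
    [[0.024, 0.0025, 0], [0, 0, -0.004]],
    [[0.028, 0.0025, 0], [0, 0, -0.004]]
  ]
}}

```text
time: 3.55
ee_pos: [0.5495, -0.0907, 0.0336]
eef_rot: [0.558, 0.83, -0.001, -0.0]
ft_force: [-0.7, -0.3, 0.2]
width: 0.0006
```

>>> {"fn": "step_arm", "kwargs": {
  "increments": [
    [[0, 0, 0], [0, 0, 0]],
    [[0, 0, 0], [0, 0, 0]],
    [[0, 0, 0], [0, 0, 0]]
  ]
}}

```text
time: 3.85
ee_pos: [0.5496, -0.091, 0.0337]
eef_rot: [0.558, 0.83, -0.001, -0.0]
ft_force: [-0.3, 0.3, 0.6]
width: 0.0005
```

```bash
cat > al.py <<'E'
from bench import r
from h import *
s=r.read_state();d=np.array([np.cos(np.radians(112.1)),np.sin(np.radians(112.1)),0]);y=np.array([-d[1],d[0],0])
p=s["ee_pos"];f=np.array(s["ft_force"]);print("t",s["time"],"along",round(p@d,4),"lat",round(p@y,4),"z",round(p[2],4),"f_al",round(f@d,2),"f_lat",round(f@y,2),"fz",round(f[2],2),"yaw",(R.from_quat(s["eef_rot"]).apply([1,0,0])).round(3))
E
python3 al.py
```

```text
t 3.85 along -0.2911 lat -0.475 z 0.0337 f_al 0.43 f_lat 0.17 fz 0.61 yaw [-0.376  0.926 -0.   ]
```

>>> {"fn": "step_arm", "kwargs": {
  "increments": [
    [[0.002, 0, 0], [0, 0, 0]],
    [[0.004, 0, 0], [0, 0, 0]],
    [[0.006, 0, 0], [0, 0, 0]],
    [[0.006, 0, 0], [0, 0, 0]]
  ]
}}

```text
time: 4.25
ee_pos: [0.5472, -0.0854, 0.0336]
eef_rot: [0.558, 0.83, -0.001, -0.0]
ft_force: [0.1, 0.8, -0.2]
width: 0.0004
```

```bash
python3 al.py; python3 -c "
from bench import r
from h import *
c=r.camera('wrist');cv2.imwrite('pics/wrist3.png',c['pixels'][100:400,150:500])"
```

```text
t 4.25 along -0.285 lat -0.4749 z 0.0336 f_al 0.7 f_lat -0.44 fz -0.23 yaw [-0.377  0.926 -0.   ]
```

View pics/wrist3.png

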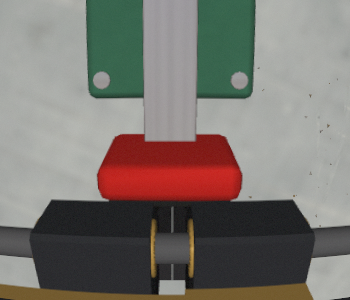

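>>> {"fn": "step_arm", "kwargs": {
  "increments": [
    [[0.001, 0, 0], [0, 0, 0]],
    [[0.002, 0, 0], [0, 0, 0]],
    [[0.002, 0, 0], [0, 0, 0]]
  ]
}}

```text
time: 4.6
ee_pos: [0.5467, -0.084, 0.0337]
eef_rot: [0.558, 0.83, -0.001, -0.0]
ft_force: [1.5, -3.1, -1.3]
width: 0.0004
```

```bash
python3 al.py
```

```text
t 4.6 along -0.2835 lat -0.4749 z 0.0337 f_al -3.4 f_lat -0.24 fz -1.34 yaw [-0.376  0.927 -0.001]
```

>>> {"fn": "step_arm", "kwargs": {
  "increments": [
    [[0.001, 0, 0], [0, 0, 0]],
    [[0.002, 0, 0], [0, 0, 0]],
    [[0.002, 0, 0], [0, 0, 0]]
  ]
}}

```text
time: 4.9
ee_pos: [0.5459, -0.0821, 0.0337]
eef_rot: [0.558, 0.83, -0.001, -0.0]
ft_force: [1.1, -2.9, -2.0]
width: 0.0001
```

```bash
python3 al.py
```

```text
t 4.9 along -0.2814 lat -0.4749 z 0.0337 f_al -3.07 f_lat 0.1 fz -2.04 yaw [-0.376  0.927 -0.001]
```

Contact came at along ≈ -0.2838, with a force of about 3 N. The target is 43 mm of travel, so along ≈ -0.241. I'll push slowly and check that the jig isn't sliding.

>>> {"fn": "step_arm", "kwargs": {
  "increments": [
    [[0.002, 0, 0], [0, 0, 0]],
    [[0.004, 0, 0], [0, 0, 0]],
    [[0.006, 0, 0], [0, 0, 0]],
    [[0.008, 0, 0], [0, 0, 0]],
    [[0.01, 0, 0], [0, 0, 0]]
  ]
}}

```text
time: 5.4
ee_pos: [0.5422, -0.073, 0.0338]
eef_rot: [0.558, 0.83, -0.001, 0.0]
ft_force: [3.7, -6.6, -3.3]
width: 0.0005
```

```bash
python3 al.py; cat > jg.py <<'E'
import sys
from bench import r
from h import *
c=r.camera("wrist");cv2.imwrite(f"pics/{sys.argv[1]}.png",c["pixels"])
h=cv2.cvtColor(c["pixels"],cv2.COLOR_BGR2HSV)
m=((h[...,0]>60)&(h[...,0]<95)&(h[...,1]>100)&(h[...,2]>35)).astype(np.uint8); m[290:]=0
ys,xs=np.where(m); print("green",xs.min(),xs.max(),ys.max())
d=np.array([np.cos(np.radians(112.1)),np.sin(np.radians(112.1)),0]);y=np.array([-d[1],d[0],0])
# silver corner screws
k=((h[...,1]<40)&(h[...,2]>120)).astype(np.uint8)
for u0 in (0,320):
    col=np.where(m[:,u0:u0+320].any(0))[0]+u0; vv=np.where(m[:,(col.min()+col.max())//2])[0].max()
    P=wplane(c,(col.min()+col.max())/2,vv+.5,.015); print("base -x edge along",(P@d).round(4))
P=wplane(c,xs.min()-.5,ys.max()-20,.015); print("lat of +y edge",(P@y).round(4))
E
python3 jg.py wrist4
```

```text
t 5.4 along -0.2716 lat -0.4749 z 0.0338 f_al -7.56 f_lat -0.97 fz -3.33 yaw [-0.376  0.927 -0.001]
green 236 404 223
base -x edge along -0.2358
base -x edge along -0.2359
lat of +y edge -0.4318
```

View pics/wrist4.png

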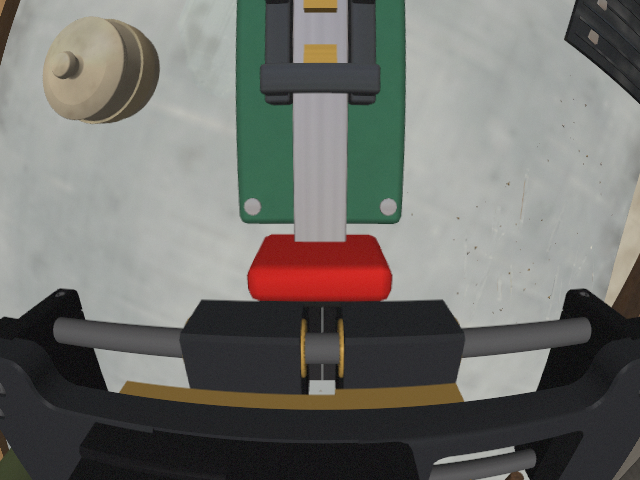

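```bash
python3 - <<'E'
from h import *
d=np.array([np.cos(np.radians(112.1)),np.sin(np.radians(112.1)),0])
for n in("wrist1","wrist2"):
    c=np.load(n+".npy",allow_pickle=True).item()
    h=cv2.cvtColor(c["pixels"],cv2.COLOR_BGR2HSV)
    m=((h[...,0]>60)&(h[...,0]<95)&(h[...,1]>100)&(h[...,2]>35)).astype(np.uint8); m[290:]=0
    for u0 in (0,320):
        q=m.copy(); q[:, :u0]=0; q[:,u0+320:]=0; q[:,500:]=0;q[:,:200]=0
        col=np.where(q.any(0))[0]; u=(col.min()+col.max())//2; vv=np.where(q[:,u])[0].max()
        print(n,u,vv,(wplane(c,u,vv+.5,.015)@d).round(4))
E
```

```text
wrist1 295 115 -0.2363
wrist1 353 116 -0.2373
wrist2 268 128 -0.2376
wrist2 380 128 -0.2377
```

The base edge moved at most about 1.5 mm, which is near the measurement noise. The tool is pulling up by about 3 N, so I'll ease it down slightly while I keep pushing slowly.

>>> {"fn": "step_arm", "kwargs": {
  "increments": [
    [[0.002, 0, 0.001], [0, 0, 0]],
    [[0.004, 0, 0.001], [0, 0, 0]],
    [[0.006, 0, 0.001], [0, 0, 0]],
    [[0.008, 0, 0.0015], [0, 0, 0]],
    [[0.01, 0, 0.0015], [0, 0, 0]]
  ]
}}

```text
time: 5.95
ee_pos: [0.539, -0.0643, 0.033]
eef_rot: [0.559, 0.829, -0.001, 0.001]
ft_force: [2.5, -8.6, 4.0]
width: 0.0004
```

```bash
python3 al.py;python3 jg.py wrist5
```

```text
t 5.95 along -0.2624 lat -0.4752 z 0.033 f_al -8.9 f_lat 0.93 fz 4.02 yaw [-0.376  0.927 -0.003]
green 235 404 239
base -x edge along -0.2343
base -x edge along -0.2344
lat of +y edge -0.4313
```

```bash
cat > slip.py <<'E'
from bench import r
from h import *
a=np.load("scene1.npy",allow_pickle=True).item(); b=r.camera("scene"); cv2.imwrite("pics/scenenow.png",cv2.resize(b["pixels"][190:290,200:380],(0,0),fx=4.4,fy=4.4,interpolation=cv2.INTER_CUBIC))
g=lambda c:cv2.cvtColor(c["pixels"],cv2.COLOR_BGR2GRAY).astype(np.float32)
A,B=g(a),g(b)
for n,(x0,y0,x1,y1) in dict(basefront=(252,236,300,262),knobbridge=(278,220,294,238),marks=(252,234,284,248),jar=(266,250,290,274),lampbase=(206,250,246,290),gem=(251,246,264,258)).items():
    w=cv2.createHanningWindow((x1-x0,y1-y0),cv2.CV_32F)
    s,_=cv2.phaseCorrelate(A[y0:y1,x0:x1],B[y0:y1,x0:x1],w); print(n,np.round(s,2),_.__round__(2))
# px per along
o=np.array([.496,.037,.015]);d=np.array([np.cos(np.radians(112.1)),np.sin(np.radians(112.1)),0])
print("px per 10mm along",np.array(proj(a,o+d*.01))-np.array(proj(a,o)))
E
python3 slip.py
```

```text
basefront [0.15 0.54] 0.91
knobbridge [-0.13 -0.55] 0.8
marks [0.04 0.43] 1.08
jar [0.1  0.05] 0.97
lampbase [-0.04 -0.07] 0.9
gem [ 0.43 -0.  ] 1.01
px per 10mm along [-2.88555966 -0.80170953]
```

View pics/scenenow.png

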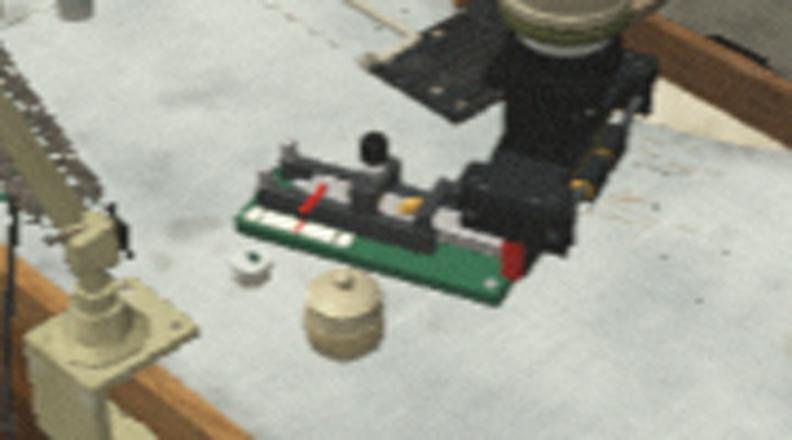

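The scene view shows no jig shift along the push (no more than 0.15 px, about 0.5 mm). The pointer is nearing the red mark, with slide travel ≈ 21 mm. I'll continue to about 42 mm.

>>> {"fn": "step_arm", "kwargs": {
  "increments": [
    [[0.002, 0, 0], [0, 0, 0]],
    [[0.004, 0, 0], [0, 0, 0]],
    [[0.006, 0, 0], [0, 0, 0]],
    [[0.008, 0, 0], [0, 0, 0]],
    [[0.01, 0, 0], [0, 0, 0]]
  ]
}}

```text
time: 6.55
ee_pos: [0.5351, -0.0549, 0.0332]
eef_rot: [0.559, 0.829, -0.001, 0.001]
ft_force: [2.4, -5.4, 0.9]
width: 0.0004
```

```bash
python3 al.py; python3 slip.py
```

```text
t 6.55 along -0.2522 lat -0.4752 z 0.0332 f_al -5.89 f_lat -0.19 fz 0.87 yaw [-0.376  0.927 -0.003]
basefront [0.02 0.51] 0.97
knobbridge [0.07 0.08] 1.01
marks [0.09 0.51] 1.03
jar [ 0.19 -0.11] 0.96
lampbase [ 0.05 -0.03] 0.89
gem [ 0.41 -0.05] 0.99
px per 10mm along [-2.88555966 -0.80170953]
```

>>> {"fn": "step_arm", "kwargs": {
  "increments": [
    [[0.002, 0, 0], [0, 0, 0]],
    [[0.004, 0, 0], [0, 0, 0]],
    [[0.006, 0, 0], [0, 0, 0]],
    [[0.008, 0, 0], [0, 0, 0]],
    [[0.01, 0, 0], [0, 0, 0]]
  ]
}}

```text
time: 7.1
ee_pos: [0.5314, -0.0457, 0.0332]
eef_rot: [0.559, 0.829, -0.001, 0.002]
ft_force: [3.9, -7.5, -2.0]
width: 0.0006
```

```bash
python3 al.py; python3 slip.py; python3 jg.py wrist6
```

```text
t 7.1 along -0.2423 lat -0.4752 z 0.0332 f_al -8.43 f_lat -0.76 fz -2.0 yaw [-0.376  0.927 -0.004]
basefront [0.07 0.45] 0.95
knobbridge [ 0.16 -0.3 ] 0.95
marks [0.08 0.47] 1.06
jar [ 0.1  -0.05] 0.92
lampbase [0.04 0.04] 0.96
gem [0.44 0.13] 0.91
px per 10mm along [-2.88555966 -0.80170953]
green 235 404 274
base -x edge along -0.214
base -x edge along -0.214
lat of +y edge -0.4299
```

View pics/scenenow.png

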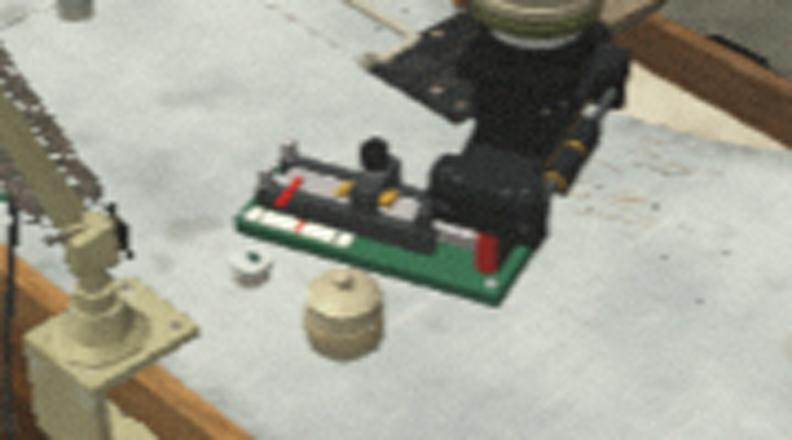

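View pics/wrist6.png

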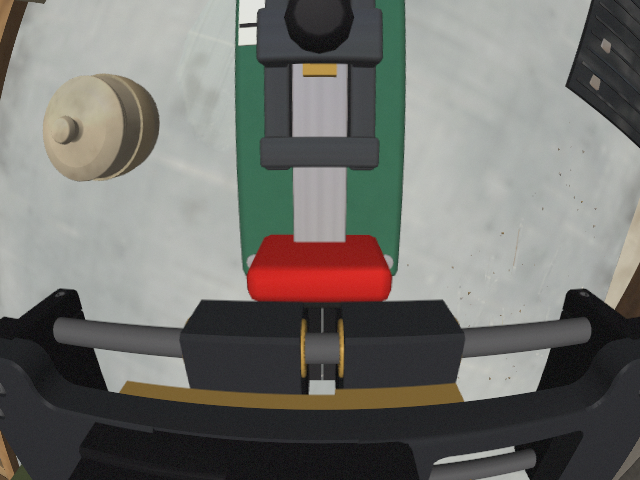

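The pointer is now between the red mark and the last mark, at about 41.5 mm of travel, and the jig hasn't moved. I'll back off gently.

>>> {"fn": "step_arm", "kwargs": {
  "increments": [
    [[-0.003, 0, 0], [0, 0, 0]],
    [[-0.006, 0, 0], [0, 0, 0]],
    [[-0.009, 0, 0], [0, 0, 0]],
    [[-0.012, 0, 0], [0, 0, 0]],
    [[-0.016, 0, 0], [0, 0, 0]]
  ]
}}

```text
time: 7.7
ee_pos: [0.537, -0.0597, 0.0331]
eef_rot: [0.558, 0.83, -0.001, 0.001]
ft_force: [0.2, 0.6, -0.9]
width: 0.0002
```

```bash
python3 al.py
```

```text
t 7.7 along -0.2573 lat -0.4751 z 0.0331 f_al 0.49 f_lat -0.39 fz -0.93 yaw [-0.377  0.926 -0.003]
```

>>> {"fn": "step_arm", "kwargs": {
  "increments": [
    [[-0.007, 0, 0], [0, 0, 0]],
    [[-0.015, 0, 0], [0, 0, 0]],
    [[-0.024, 0, 0], [0, 0, 0]],
    [[-0.032, 0, 0], [0, 0, 0]],
    [[-0.038, 0, 0], [0, 0, 0]]
  ]
}}

```text
time: 8.2
ee_pos: [0.5516, -0.0958, 0.0332]
eef_rot: [0.559, 0.829, -0.001, 0.001]
ft_force: [-0.3, 0.5, -0.6]
width: 0.0002
```

```bash
python3 al.py; python3 slip.py; python3 jg.py wrist7
```

```text
t 8.2 along -0.2963 lat -0.475 z 0.0332 f_al 0.59 f_lat 0.06 fz -0.6 yaw [-0.376  0.927 -0.003]
basefront [0.11 0.59] 0.95
knobbridge [0.13 0.08] 1.05
marks [0.22 0.45] 1.05
jar [-0.21  0.07] 0.94
lampbase [0.11 0.05] 0.86
gem [ 0.46 -0.05] 0.99
px per 10mm along [-2.88555966 -0.80170953]
green 236 404 171
base -x edge along -0.2252
base -x edge along -0.2253
lat of +y edge -0.4332
```

View pics/scenenow.png

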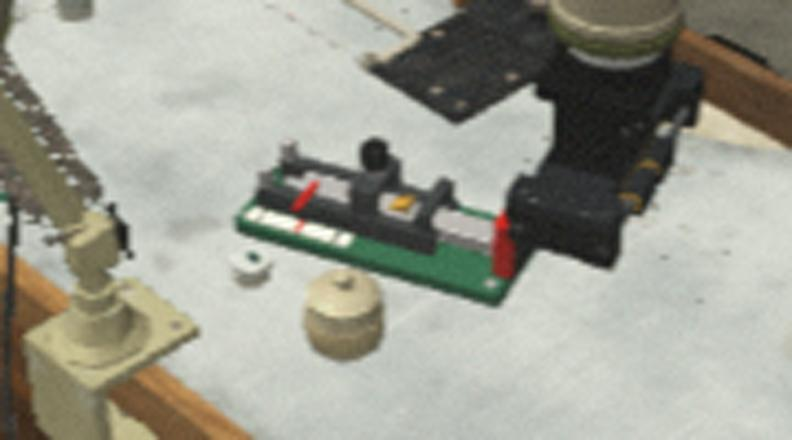

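View pics/wrist7.png

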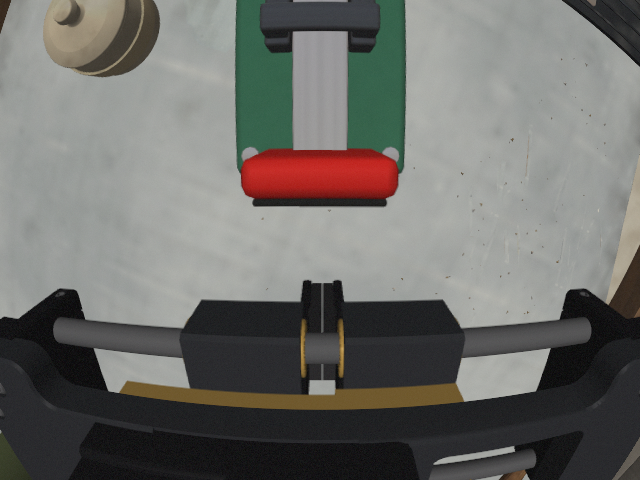

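The slide stayed in: the pointer stands at the red mark and the gripper is clear of the head. I'll raise the arm, re-check and hand in.

>>> {"fn": "step_arm", "kwargs": {
  "increments": [
    [[-0.005, 0, -0.02], [0, 0, 0]],
    [[-0.01, 0, -0.05], [0, 0, 0]],
    [[-0.015, 0, -0.08], [0, 0, 0]],
    [[-0.02, 0, -0.11], [0, 0, 0]],
    [[-0.02, 0, -0.13], [0, 0, 0]]
  ]
}}

```text
time: 8.8
ee_pos: [0.5597, -0.1144, 0.1654]
eef_rot: [0.559, 0.829, -0.001, 0.002]
ft_force: [0.8, -0.1, 0.1]
width: 0.0002
```

>>> {"fn": "step_arm", "kwargs": {
  "increments": [
    [[0, 0, 0], [0, 0, 0]],
    [[0, 0, 0], [0, 0, 0]],
    [[0, 0, 0], [0, 0, 0]],
    [[0, 0, 0], [0, 0, 0]],
    [[0, 0, 0], [0, 0, 0]]
  ]
}}

```text
time: 9.3
ee_pos: [0.5592, -0.1143, 0.1646]
eef_rot: [0.559, 0.829, -0.001, 0.001]
ft_force: [-0.6, -0.3, 0.6]
width: 0.0006
```

```bash
python3 al.py; python3 slip.py; python3 - <<'E'
from bench import r
from h import *
c=r.camera("wrist")
d=np.array([np.cos(np.radians(112.1)),np.sin(np.radians(112.1)),0])
c1=np.load("wrist1.npy",allow_pickle=True).item()
for k in (c1,c):
    m,s=blob(k,"red");u=s[0]+s[2]//2; v=np.where(m[:,u])[0].max(); print("head outer top edge along",(wplane(k,u,v+.5,.066)@d).round(4))
cv2.imwrite("pics/fin_w.png",c["pixels"])
b=r.camera("side");cv2.imwrite("pics/fin_s.png",cv2.resize(b["pixels"][215:325,270:410],(0,0),fx=5,fy=5,interpolation=cv2.INTER_CUBIC))
E
```

```text
t 9.3 along -0.3163 lat -0.4751 z 0.1646 f_al -0.06 f_lat 0.68 fz 0.63 yaw [-0.375  0.927 -0.003]
basefront [0.05 0.45] 0.92
knobbridge [ 0.04 -0.04] 0.94
marks [0.07 0.45] 1.06
jar [-0.12 -0.11] 0.98
lampbase [ 0.03 -0.08] 0.89
gem [0.38 0.04] 0.95
px per 10mm along [-2.88555966 -0.80170953]
head outer top edge along -0.2686
head outer top edge along -0.2394
```

View pics/scenenow.png

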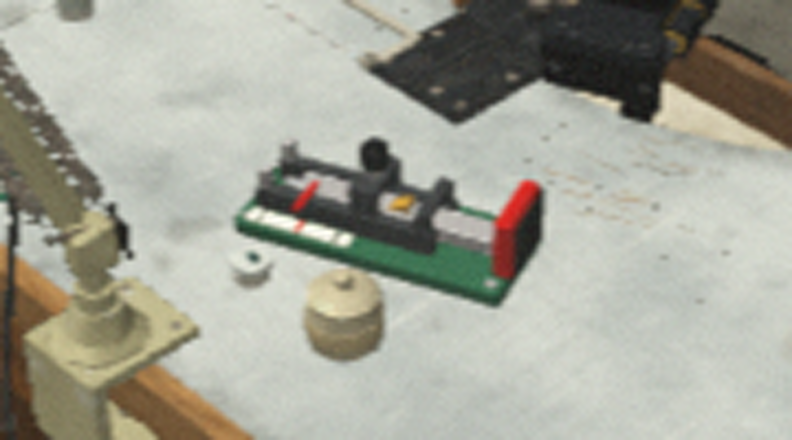

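View pics/fin_s.png

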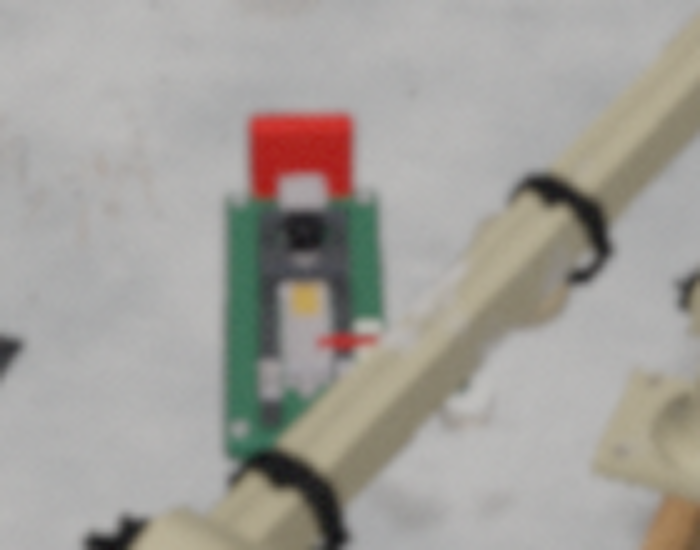

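The pointer stands at the red mark. The head is 29 mm further in than at the start, in line with the 30 mm notch. The jig and jars haven't moved, and the arm touches nothing.

```bash
python3 -c "
from bench import r
print(r.close_job())"
```

```text
the job is handed in; nothing more can be done
None
```

The jig is latched at its middle mark, and I've handed the job in at about 9.5 s. I pushed the pad with shut fingertips to about 41.5 mm of travel, at up to about 9 N, then backed off so it sprang back, and raised the arm clear.

**Last checks**
- **Latch:** the pointer stands at the red mark. The head sits 29 mm further in than at the start, which fits the 30 mm notch within camera error.
- **Contact:** the wrist force is near zero, so the arm is touching nothing.
- **Jig and jars:** the scene camera showed no shift of the jig along the push, at most about 0.2 px (under 1 mm). The flux jar stayed within 0.2 px and the gem jar within 0.5 px. I didn't re-measure the ring box, glue bottle or steel block, but the arm worked well away from them.

**Checks that disagreed**
- **Wrist camera:** its reading of the base edge drifted 1–3 mm during the push, and later readings were spoiled by the head hiding the edge. I relied on the fixed scene camera instead.
- **Scene camera:** the jig's base read about 0.5 px off across the push, already from the first check and unchanged to the end. I took that as noise.

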